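# Flip a cover plate onto the laser marking bed

### The job

Turn over the cover plate that lies on the table in front of the marking bed, by tipping rather than grasping: push it with the fingertips against the near edge of the bed until it tips up and flips over onto the bed, raised-pad side up. Then push it back across the bed until it lies flat and square against the fence. Never pick it up or carry it, leave everything else where it is, and finish clear of everything.

Things in the scene. Friction and masses are not known exactly. Their poses are not given: they have to be found in the camera images.
- cover: cover plate to turn over: solid bare aluminium, 130 g +-30 %, a flange 70 (its x) x 80 (its y) x 6 mm with a centred rectangular pad 56 x 66 x 4 mm raised on one side, 10 mm thick in all. Origin at its centre, half-way through the 10 mm. +z points out of the plain face, the pad is on -z. Starts loose on the table, pad down (+z up, origin at height 5 mm, flange at heights 4 to 10 mm)
- cover_pad (a point): centre of the pad's outer face, 5 mm from the cover's origin along its -z. At the start it is underneath on the table, the cover's x is within 0.3 rad of the bed's x and the cover 10 to 50 mm short of the bed. Turned over on the bed, this point is on top, 17 mm above the table
- bed: marking bed, fixed to the table: flat grey-painted plate 7 mm thick, 400 mm wide (its y), 125 mm deep (its x). Origin on the table surface under the middle of its near edge; its x points level from the near edge to the fence (away from the robot, within 0.35 rad), its y along the near edge, z up
- bed_edge (a point): middle of the top of the bed's near edge, at bed x = 0: a square vertical step, 7 mm above the table, against which the cover tips. Friction is good: pressed lightly against this edge by fingertips on the flange's near face, the cover hinges here and its near edge follows the fingertips up an arc of about 70 mm radius
- fence (a point): middle of the foot of the fence's face, on the bed's top surface (7 mm above the table), at bed x = 113 mm. The fence is a straight steel bar along the bed's far side, 14 mm higher than the bed's top. The cover lies against it when its centre is at bed x = 78 mm
- done_cover: leave alone: an identical cover already turned, pad up, lying on the bed near one end (about 145 mm along y from the middle, either end); origin at its centre
- gauge: leave alone: brass gauge, a round post 28 mm across and 50 mm tall, standing on the bed near the other end; origin under its foot
- adapter: leave alone: black power adapter, 115 x 50 x 30 mm, on the table to the left; origin under its centre
- tape: leave alone: roll of green tape, 90 mm across, 30 mm high, on the table to the left; origin under its centre
- case: leave alone: flat white plastic case, 70 x 120 x 26 mm, on the table to the right; origin under its centre
- driver: leave alone: screwdriver lying on the table to the right; origin under its middle
- jar: leave alone: glass jar, 52 mm across, 70 mm tall, on the table to the right; origin under its centre
Mind the look-alikes: they are no part of the job. Leave any green or orange look-alike of the cover alone.

How it is judged:
By the outcome, as a careful person would: the job done as asked, in the order asked, and still so for the second after the job is handed in, with the robot touching nothing.
It also fails if it takes over 72 s, if anything falls off the work surface, if the arm or the gripper's body presses on something with over 40 N, if the wrist force passes 120 N, or if a joint passes its speed limit or range.

### The arm

A 6-joint arm with a two-finger parallel gripper is mounted at the origin on the work surface. World frame = base frame: x ahead of the robot, y to its left, z up, the work surface at z = 0. Lengths are in mm, angles in rad, forces in N, time in s.
With the tool pointing down it reaches from about 350 to 775 mm from the base axis. Payload 7.3 kg.
Tool frame: the origin (TCP) lies at the centre of the arm's flange, where the gripper is bolted on; the fingertips stand 178 mm ahead of it and the grasp point (between the pads) lies 159 mm ahead of it; z points along the fingers, y is the direction in which the jaws open and shut (so a half turn about z gives the same grasp; the last joint's range is limited). The gripper opens to 92 mm and grips with 3 to 60 N. Pads are 19 mm wide; open, the fingers measure 130 mm over their backs; the gripper's body (75 mm by 190 mm) begins 47 mm behind the grasp point.
Start: joints at [0.972, 0.342, 1.524, -0, 1.275, -0.146], TCP at [229.659, 472.106, 404.741] pointing down, gripper open.
Joint ranges: [-2.53, 2.53], [-0.77, 2.02], [0.04, 2.7], [-1, 4.14], [0.28, 2.66], [-3.11, 3.11]. Speed limits (rad/s): [2.57, 2.57, 3.14, 3.14, 3.14, 3.14].

### API

Orientations are given as [roll, pitch, yaw] about the fixed x, y, z axes, in that order (R = Rz(yaw) Ry(pitch) Rx(roll)).
In Python, from plant import get_obs, capture, close_job gives the robot as it stands. The module is installed in compiled form; this text tells all that it offers.
- The arm moves only by the shell command python3 -m pendant 'ROWS'. ROWS is JSON, a list of rows, each a list of 3 entries, a list of its own where there are three numbers: the shift along the tool's x, y, z in m, then the turn, a rotation vector about the tool's x, y, z in rad, then the finger opening in m, from 0 to 0.0918. In form: [[[tx, ty, tz], [wx, wy, wz], fingers], ...]. A call has 1 to 10 rows; each row is the pose to reach, as a shift and turn from the pose commanded when the call began, along the tool's axes at that moment; what a row does not reach only later rows make up. A row lasts 1/12 s, in which the tool goes at most 41.7 mm and 7.16 degrees, less where a joint would pass 70% of its speed; a pose out of reach is approached as far as the arm can. A call with a gripper value outside its range is refused whole. The fingers move at their own pace and stop on an object; the grip force is fixed at half the most. Time passes only in rows, so rows that repeat a pose let the fingers close. It gives the time, the measured TCP pose, the force and the opening at its end, in the units of the state.
- get_obs(): the state, without advancing time (a new reading comes with each control period).
- capture(name): name is "side" or "top"; returns a dict with "color" (420x560x3 uint8, red, green, blue), "mtx" (3x3 intrinsics, pixels), "rvec" (rotation vector, rad) and "tvec" (3), from world to camera coordinates, as OpenCV has them. Camera axes: x right, y down, z forward; pixel columns grow to the right and rows downward; lengths in mm; the calibration is good to about 2 mm. A picture is of the moment at which its call begins. There is no depth.
- close_job(): hands the job in, once; it reports no verdict.
The state is a dict: "time": time; "joint_positions": joint angles; "dq": joint speeds; "tau": joint torques, N m; "tool_pos": TCP position; "tcp_rot": TCP orientation; "contact_force": force on the tool from outside, world axes, zero at the start; "moment": the same for the moment, N m; "grip_width": finger opening in mm.
Only numpy, scipy, OpenCV 4.12 (cv2) and the standard library are available. Lean on these libraries where they do the work, as an engineer would, in place of code of your own. Each camera call takes 0.05 s, during which the arm holds its last target. There are 200 camera calls.

## Working session

There is one attempt and no reset: what is moved stays moved. The work goes in short steps, Python scripts to look and compute and a shell command to move; the robot and the scene stay as the last step left them, time stands still between calls to the robot, and variables do not carry over. Pictures are saved under pics/ and viewed, about 8 in all and at most 12, crops included, and the job is handed in when it is done.

```bash
mkdir -p pics; cat > h.py <<'E'
import numpy as np, cv2
from scipy.spatial.transform import Rotation as R
from plant import get_obs, capture
def snap(n,f):
    c=capture(n); cv2.imwrite(f'pics/{f}.png',c['color'][:,:,::-1]); np.savez(f'pics/{f}.npz',**c); return c
def ray(c,uv,z):
    Rm=cv2.Rodrigues(np.array(c['rvec'],float))[0]; t=np.array(c['tvec'],float).ravel()
    o=-Rm.T@t
    uv=np.atleast_2d(np.array(uv,float)); d=np.c_[uv,np.ones(len(uv))]@np.linalg.inv(c['mtx']).T@Rm
    return o+d*((z-o[2])/d[:,2])[:,None]
def proj(c,P):
    return cv2.projectPoints(np.atleast_2d(np.array(P,float)),np.array(c['rvec'],float),np.array(c['tvec'],float),np.array(c['mtx'],float),None)[0][:,0]
E
python3 - <<'E'
from h import *
o=get_obs();print({k:np.round(v,3).tolist() for k,v in o.items()})
a=snap('top','t0');b=snap('side','s0')
for c in(a,b):
    Rm=cv2.Rodrigues(np.array(c['rvec'],float))[0];print((-Rm.T@np.array(c['tvec']).ravel()).round(),Rm[2].round(2))
E
```

```text
{'time': 0.0, 'joint_positions': [0.972, 0.343, 1.525, 0.0, 1.275, -0.146], 'dq': [-0.001, -0.001, -0.0, 0.001, -0.0, -0.002], 'tau': [0.001, -43.124, -24.422, 0.072, 0.056, -0.0], 'tool_pos': [229.577, 471.994, 404.019], 'tcp_rot': [-3.14, -0.0, 2.689], 'contact_force': [0.055, -0.723, -0.084], 'moment': [0.004, 0.026, -0.057], 'grip_width': 91.317}
[ 298.  -19. 1179.] [ 0.19 -0.   -0.98]
[   9. -615.  980.] [ 0.42  0.5  -0.76]
```

View pics/t0.png

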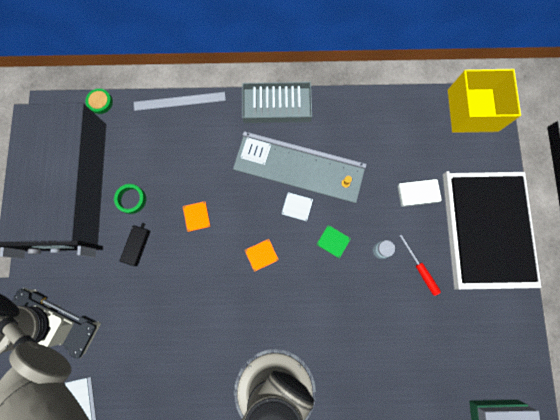

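View pics/s0.png

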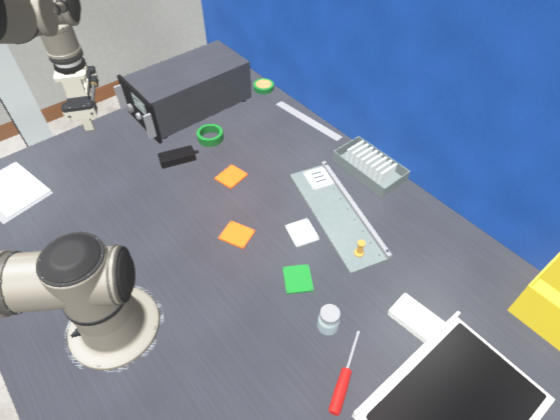

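The top view shows these candidates for the cover:
- Bare/white plate at (297,206), in front of the bed. I choose this one.
- Done cover on the bed at (255,150).
- Orange plates at (196,216) and (261,254).
- Green plate at (334,241).
- White case at (419,193).

The bed runs roughly from (234,168) to (359,202) along its near edge, with the gauge at (347,182).

```bash
cat > m.py <<'E'
from h import *
def cover(c,box,z,thr=185):
    u0,v0,u1,v1=box; im=c['color'][v0:v1,u0:u1].astype(int)
    m=((im.min(2)>thr)&(im.max(2)-im.min(2)<40)).astype(np.uint8)
    cs=cv2.findContours(m,cv2.RETR_EXTERNAL,cv2.CHAIN_APPROX_NONE)[0]
    k=max(cs,key=cv2.contourArea)
    k=k.reshape(-1,2)+[u0,v0]
    P=ray(c,k,z)[:,:2].astype(np.float32)
    r=cv2.minAreaRect(P); return r,cv2.boxPoints(r)
E
python3 - <<'E'
from m import *
a=dict(np.load('pics/t0.npz'));b=dict(np.load('pics/s0.npz'))
for c,bx in((a,(275,185,320,225)),(b,(280,212,325,250))): 
    r,q=cover(c,bx,10); print(r,q.round().tolist())
im=a['color'];print(im[206,297],im[180,290],im[215,330],im[190,347])
# bed mask: saturation/brightness
for c,bx,n in((a,(225,120,375,210),'t'),(b,(280,155,400,280),'s')):
    u0,v0,u1,v1=bx
    cv2.imwrite(f'pics/c{n}.png',cv2.resize(c['color'][v0:v1,u0:u1,::-1],None,fx=5,fy=5 if n=='t' else 4.6,interpolation=cv2.INTER_CUBIC))
a_=cv2.imread('pics/ct.png');b_=cv2.imread('pics/cs.png');print(a_.shape,b_.shape)
E
```

```text
((537.1565551757812, -75.61769104003906), (80.40680694580078, 71.16126251220703), 72.81390380859375) [[491.0, -104.0], [559.0, -125.0], [583.0, -48.0], [515.0, -27.0]]
((538.7254638671875, -78.4219970703125), (85.8802719116211, 74.68009185791016), 72.94609832763672) [[490.0, -109.0], [562.0, -130.0], [587.0, -48.0], [516.0, -26.0]]
[241 247 250] [144 163 166] [ 88  96 104] [138 159 162]
(450, 750, 3) (575, 600, 3)
```

View pics/ct.png

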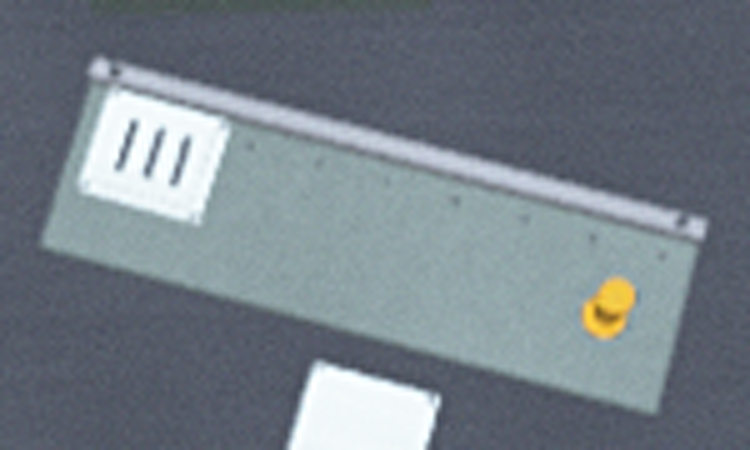

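The crop confirms it: a plain plate in front of the bed, its top edge at crop (320,362)–(440,398). The bed's near edge runs (42,246)–(657,412) and the fence front roughly (100,85)–(700,240).

```bash
python3 - <<'E'
from m import *
a=dict(np.load('pics/t0.npz'));im=a['color'].astype(int)
# near edge: per column, lowest bed-coloured px, subpixel crossing between bed (~157) and table(~96) in green
pts=[]
for u in list(range(238,278))+list(range(315,354)):
    v0=168+ (u-234)*0.2697
    col=im[:,u,1]; vs=np.arange(int(v0)-5,int(v0)+6); x=col[vs]
    i=np.where((x[:-1]>=127)&(x[1:]<127))[0]
    if len(i): i=i[0]; pts.append((u,vs[i]+(x[i]-127)/(x[i]-x[i+1])))
# foot of fence face: need transition; use fence hand line
N=ray(a,pts,0)[:,:2]; vx,vy,x0,y0=cv2.fitLine(N.astype(np.float32),cv2.DIST_HUBER,0,.01,.01).ravel()
res=(N-[x0,y0])@[-vy,vx];print('near',np.std(res),len(N))
Y=np.array([vx,vy]);Y*=np.sign(Y[1]); X=np.array([Y[1],-Y[0]]); yaw=np.arctan2(X[1],X[0]);print('yaw',yaw)
c=ray(a,[(225+42/5,120+246/5),(225+657/5,120+412/5)],3)[:,:2]; print('corners',c,np.linalg.norm(c[0]-c[1]))
s=((c-[x0,y0])@Y).mean(); B=np.array([x0,y0])+s*Y; print('bed origin',B)
f=ray(a,np.array([(100,85),(395,162),(700,240)])/5+[225,120],7)[:,:2]; print('fence foot bedx',(f-B)@X)
for z,bx in((10,(275,185,320,225)),):
    r,q=cover(a,bx,z); print('cover in bed',(np.array(r[0])-B)@np.c_[X,Y], ((q-B)@np.c_[X,Y]).round(1).tolist())
r,q=cover(a,(235,132,275,168),13);print('done',(np.array(r[0])-B)@np.c_[X,Y],r)
g=ray(a,np.array([[603,318]])/5+[225,120],7)[0,:2];print('gauge',(g-B)@np.c_[X,Y])
for n,p in(('or',(261,254)),('gr',(334,241))):
    w=ray(a,[p],10)[0,:2];print(n,w.round(),((w-B)@np.c_[X,Y]).round())
np.savez('bed.npz',B=B,X=X,Y=Y,yaw=yaw)
E
```

```text
near 0.2613397675623774 79
yaw -0.2926453
corners [[ 661.55700088  121.97457562]
 [ 547.38205754 -261.69896238]] 400.30151317302807
bed origin [604.96542188 -70.01160283]
fence foot bedx [110.64555084 112.05710218 114.52246813]
cover in bed [-63.30863516 -24.92965349] [[-99.2, -64.9], [-28.0, -65.4], [-27.4, 15.0], [-98.6, 15.5]]
done [ 73.7111975  149.20508351] ((718.5863037109375, 51.585235595703125), (82.25344848632812, 71.70264434814453), 72.45999145507812)
gauge [  48.4909967 -152.829053 ]
or [392.  36.] [-235.   40.]
gr [ 427. -186.] [-137. -162.]
```

```bash
cat > w.py <<'E'
from h import *
b=np.load('bed.npz');M=np.c_[b['X'],b['Y']]
def st():
    o=get_obs();p=np.array(o['tool_pos']);r=R.from_euler('xyz',o['tcp_rot']);tip=p+r.apply([0,0,178])
    f=np.array(o['contact_force']);print('t',round(o['time'],2),'tip bed',np.round((tip[:2]-b['B'])@M,1),'z',round(tip[2],1),'F',np.round(f[:2]@M,1),round(f[2],1),'rpy',np.round(o['tcp_rot'],4),'w',round(o['grip_width'],1))
    return o,p,r
def goto(bx,by,z,p,r,yaw=None):
    yaw=np.pi+float(b['yaw']) if yaw is None else yaw
    rt=R.from_euler('xyz',[np.pi,0,yaw]);t=np.r_[b['B']+M@[bx,by],z+178]
    print('shift',(r.inv().apply(t-p)/1000).round(4),'turn',(r.inv()*rt).as_rotvec().round(4))
E
python3 - <<'E'
from w import *
o,p,r=st(); goto(-122,-25,80,p,r)
E
```

```text
t 0.1 tip bed [-515.8  410.5] z 226.1 F [-0.1 -0.3] 0.9 rpy [-3.1403e+00 -1.0000e-04  2.6888e+00] w 91.9
shift [-0.4582 -0.3671  0.1465] turn [-0.0013 -0.0003 -0.1602]
```

```bash
python3 -m pendant '[[[-0.4582,-0.3671,0.02],[-0.0013,-0.0003,-0.1602],0.03],[[-0.4582,-0.3671,0.02],[-0.0013,-0.0003,-0.1602],0.03],[[-0.4582,-0.3671,0.02],[-0.0013,-0.0003,-0.1602],0.03],[[-0.4582,-0.3671,0.02],[-0.0013,-0.0003,-0.1602],0.03],[[-0.4582,-0.3671,0.02],[-0.0013,-0.0003,-0.1602],0.03],[[-0.4582,-0.3671,0.02],[-0.0013,-0.0003,-0.1602],0.03],[[-0.4582,-0.3671,0.02],[-0.0013,-0.0003,-0.1602],0.03],[[-0.4582,-0.3671,0.02],[-0.0013,-0.0003,-0.1602],0.03],[[-0.4582,-0.3671,0.02],[-0.0013,-0.0003,-0.1602],0.03],[[-0.4582,-0.3671,0.02],[-0.0013,-0.0003,-0.1602],0.03]]'; python3 - <<'E'
from w import *
o,p,r=st(); goto(-122,-25,80,p,r)
E
```

```text
time: 0.93
tool_pos: [407.0, 96.5, 390.5]
tcp_rot: [3.14, 0.0, 2.849]
contact_force: [0.8, -0.1, -0.1]
grip_width: 31.3
t 0.93 tip bed [-237.5  102.6] z 212.5 F [0.8 0.1] -0.1 rpy [3.1402e+00 3.0000e-04 2.8490e+00] w 31.3
shift [-0.1155 -0.1275  0.1324] turn [0.0014 0.0003 0.0001]
```

```bash
python3 -m pendant '[[[-0.05,-0.06,0.0],[0,0,0],0.03],[[-0.1,-0.11,0.03],[0,0,0],0.03],[[-0.1155,-0.1275,0.08],[0,0,0],0.03],[[-0.1155,-0.1275,0.13],[0,0,0],0.03],[[-0.1155,-0.1275,0.13],[0,0,0],0.03],[[-0.1155,-0.1275,0.13],[0,0,0],0.03],[[-0.1155,-0.1275,0.13],[0,0,0],0.03],[[-0.1155,-0.1275,0.13],[0,0,0],0.03],[[-0.1155,-0.1275,0.13],[0,0,0],0.03]]'; python3 - <<'E'
from w import *
o,p,r=st(); goto(-122,-25,7,p,r)
E
```

```text
time: 1.68
tool_pos: [480.8, -56.4, 261.3]
tcp_rot: [3.14, 0.001, 2.849]
contact_force: [-0.5, 0.3, 0.2]
grip_width: 29.9
t 1.68 tip bed [-122.7  -22.5] z 83.3 F [-0.6  0.2] 0.2 rpy [3.1400e+00 9.0000e-04 2.8491e+00] w 29.9
shift [-0.0008 -0.0024  0.0763] turn [0.0015 0.0009 0.0002]
```

```bash
python3 -m pendant '[[[-0.0,-0.0024,0.03],[0,0,0],0.03],[[0,-0.0024,0.06],[0,0,0],0.03],[[0,-0.0024,0.072],[0,0,0],0.03],[[0,-0.0024,0.077],[0,0,0],0.03],[[0,-0.0024,0.077],[0,0,0],0.03],[[0,-0.0024,0.077],[0,0,0],0.03],[[0,-0.0024,0.077],[0,0,0],0.03],[[0,-0.0024,0.077],[0,0,0],0.03]]'; python3 - <<'E'
from w import *
o,p,r=st()
c=snap('side','s1');cv2.imwrite('pics/s1c.png',cv2.resize(c['color'][170:290,210:370,::-1],None,fx=5,fy=5,interpolation=cv2.INTER_CUBIC))
E
```

```text
time: 2.35
tool_pos: [480.5, -58.9, 184.9]
tcp_rot: [3.14, 0.003, 2.849]
contact_force: [0.0, -0.6, -0.1]
grip_width: 30.0
t 2.35 tip bed [-121.8  -25. ] z 6.9 F [ 0.2 -0.6] -0.1 rpy [3.1402 0.0032 2.8494] w 30.0
```

View pics/s1c.png

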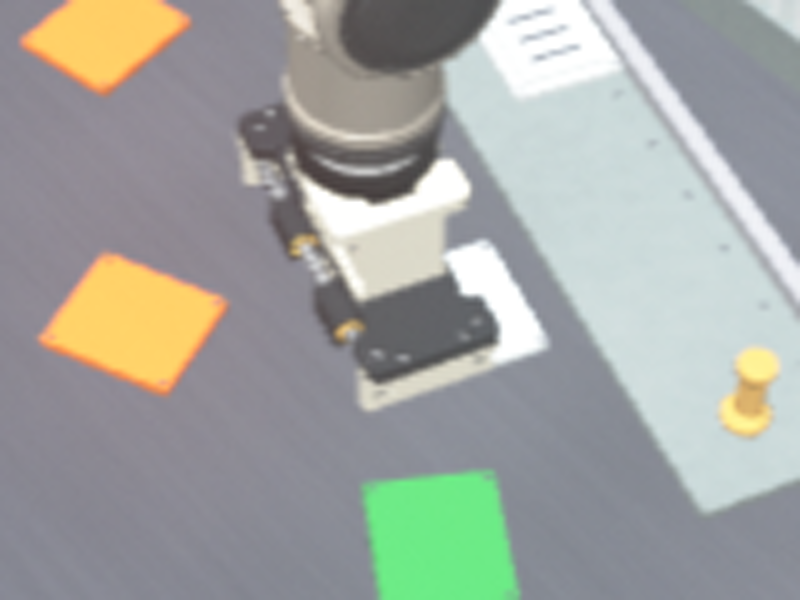

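The crop shows the gripper straddling behind the cover (visible at crop (495,310)), with the green and orange plates clear of it. Next I push toward the edge.

```bash
python3 -m pendant '[[[-0.006,0,0.0005],[0,0,0],0.03],[[-0.011,0,0.0005],[0,0,0],0.03],[[-0.015,0,0.0005],[0,0,0],0.03],[[-0.019,0,0.0005],[0,0,0],0.03],[[-0.023,0,0.0005],[0,0,0],0.03],[[-0.027,0,0.0005],[0,0,0],0.03],[[-0.031,0,0.0005],[0,0,0],0.03],[[-0.035,0,0.0005],[0,0,0],0.03],[[-0.037,0,0.0005],[0,0,0],0.03],[[-0.037,0,0.0005],[0,0,0],0.03]]'; python3 -c "
from w import *
st()"
```

```text
time: 3.23
tool_pos: [516.0, -69.8, 183.0]
tcp_rot: [3.14, 0.001, 2.849]
contact_force: [0.6, -0.5, -0.7]
grip_width: 30.1
t 3.23 tip bed [-85.  -25.2] z 5.0 F [ 0.7 -0.3] -0.7 rpy [3.1402e+00 1.2000e-03 2.8490e+00] w 30.1
```

```bash
python3 -m pendant '[[[-0.001,0,0],[0,0,0],0.03],[[-0.002,0,0],[0,0,0],0.03],[[-0.003,0,0],[0,0,0],0.03],[[-0.003,0,0],[0,0,0],0.03]]'; python3 -c "
from w import *
st()"
```

```text
time: 3.57
tool_pos: [518.4, -70.5, 183.1]
tcp_rot: [3.14, 0.001, 2.849]
contact_force: [-0.8, -0.6, 1.0]
grip_width: 30.3
t 3.57 tip bed [-82.6 -25.2] z 5.1 F [-0.6 -0.8] 1.0 rpy [3.1402e+00 5.0000e-04 2.8490e+00] w 30.3
```

```bash
python3 -m pendant '[[[-0.001,0,0],[0,0,0],0.03],[[-0.002,0,0],[0,0,0],0.03],[[-0.002,0,0],[0,0,0],0.03]]'; python3 -c "
from w import *
st()"
```

```text
time: 3.82
tool_pos: [519.9, -71.0, 182.9]
tcp_rot: [3.14, -0.001, 2.849]
contact_force: [-3.5, 0.9, 1.5]
grip_width: 30.0
t 3.82 tip bed [-81.4 -25.2] z 4.9 F [-3.6 -0.2] 1.5 rpy [ 3.1403e+00 -1.2000e-03  2.8490e+00] w 30.0
```

```bash
python3 -m pendant '[[[-0.001,0,0],[0,0,0],0.03],[[-0.0015,0,0],[0,0,0],0.03],[[-0.0015,0,0],[0,0,0],0.03]]'; python3 -c "
from w import *
st()
c=snap('top','t1');cv2.imwrite('pics/t1c.png',cv2.resize(c['color'][130:230,240:380,::-1],None,fx=5,fy=5,interpolation=cv2.INTER_CUBIC))"
```

```text
time: 4.07
tool_pos: [520.5, -71.1, 182.8]
tcp_rot: [3.14, -0.004, 2.849]
contact_force: [-7.4, 2.5, 5.5]
grip_width: 29.9
t 4.07 tip bed [-81.2 -25.2] z 4.8 F [-7.8  0.3] 5.5 rpy [ 3.1403 -0.004   2.8491] w 29.9
```

```bash
python3 -m pendant '[[[-0.0000,0,-0.0024],[0,0,0],0.03],[[-0.0002,0,-0.0047],[0,0,0],0.03],[[-0.0004,0,-0.0071],[0,0,0],0.03],[[-0.0007,0,-0.0095],[0,0,0],0.03],[[-0.0007,0,-0.0095],[0,0,0],0.03]]'; python3 -c "
from w import *
st()
c=snap('side','s2');cv2.imwrite('pics/s2c.png',cv2.resize(c['color'][190:270,250:370,::-1],None,fx=6,fy=6,interpolation=cv2.INTER_CUBIC))"
```

```text
time: 4.53
tool_pos: [521.2, -71.3, 192.2]
tcp_rot: [3.14, -0.004, 2.849]
contact_force: [-4.8, 1.9, -0.4]
grip_width: 29.9
t 4.53 tip bed [-80.5 -25.2] z 14.2 F [-5.2  0.5] -0.4 rpy [ 3.1403 -0.004   2.8492] w 29.9
```

View pics/s2c.png

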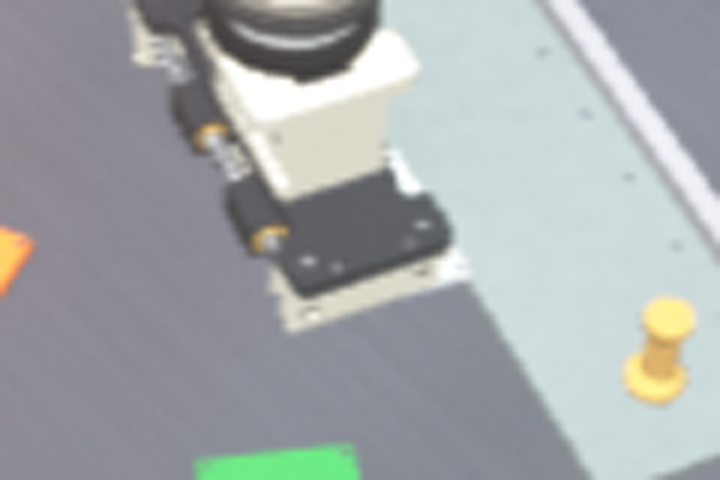

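The force stays at 5 N at tip height 14 mm, above the flat plate's top, so the cover is hinging up. The crop shows the plate's corners at (400,170) and (455,265), at the bed edge. I continue the arc.

```bash
python3 -m pendant '[[[-0.0004,0,-0.0024],[0,0,0],0.03],[[-0.0008,0,-0.0047],[0,0,0],0.03],[[-0.0013,0,-0.0070],[0,0,0],0.03],[[-0.0018,0,-0.0093],[0,0,0],0.03],[[-0.0024,0,-0.0116],[0,0,0],0.03],[[-0.0031,0,-0.0139],[0,0,0],0.03],[[-0.0048,0,-0.0184],[0,0,0],0.03],[[-0.0067,0,-0.0227],[0,0,0],0.03],[[-0.0067,0,-0.0227],[0,0,0],0.03]]'; python3 -c "
from w import *
st()"
```

```text
time: 5.33
tool_pos: [528.2, -73.5, 215.6]
tcp_rot: [3.14, -0.002, 2.849]
contact_force: [-6.7, 1.4, 2.8]
grip_width: 29.7
t 5.33 tip bed [-73.  -25.2] z 37.6 F [-6.8 -0.6] 2.8 rpy [ 3.1403e+00 -2.3000e-03  2.8491e+00] w 29.7
```

```bash
python3 -m pendant '[[[-0.0023,0,-0.0043],[0,0,0],0.03],[[-0.0048,0,-0.0083],[0,0,0],0.03],[[-0.0076,0,-0.0121],[0,0,0],0.03],[[-0.0106,0,-0.0158],[0,0,0],0.03],[[-0.0140,0,-0.0192],[0,0,0],0.03],[[-0.0175,0,-0.0224],[0,0,0],0.03],[[-0.0213,0,-0.0254],[0,0,0],0.03],[[-0.0213,0,-0.0254],[0,0,0],0.03]]'; python3 -c "
from w import *
st()"
```

```text
time: 6.0
tool_pos: [549.7, -80.0, 241.9]
tcp_rot: [3.14, 0.002, 2.849]
contact_force: [-5.0, 0.7, 7.5]
grip_width: 30.3
t 6.0 tip bed [-49.7 -25.3] z 63.9 F [-5.  -0.8] 7.5 rpy [3.1402e+00 2.0000e-03 2.8490e+00] w 30.3
```

```bash
python3 -m pendant '[[[-0.0039,0,-0.0026],[0,0,0],0.03],[[-0.0080,0,-0.0050],[0,0,0],0.03],[[-0.0123,0,-0.0071],[0,0,0],0.03],[[-0.0167,0,-0.0089],[0,0,0],0.03],[[-0.0213,0,-0.0104],[0,0,0],0.03],[[-0.0259,0,-0.0115],[0,0,0],0.03],[[-0.0306,0,-0.0123],[0,0,0],0.03],[[-0.0306,0,-0.0123],[0,0,0],0.03]]'; python3 -c "
from w import *
st()"
```

```text
time: 6.67
tool_pos: [579.7, -89.1, 253.9]
tcp_rot: [3.14, 0.004, 2.849]
contact_force: [-1.8, 0.3, 4.9]
grip_width: 30.3
t 6.67 tip bed [-17.9 -25.3] z 76.0 F [-1.9 -0.2] 4.9 rpy [3.1401 0.0041 2.8489] w 30.3
```

```bash
python3 -m pendant '[[[-0.0047,0,-0.0005],[0,0,0],0.03],[[-0.0095,0,-0.0007],[0,0,0],0.03],[[-0.0143,0,-0.0005],[0,0,0],0.03],[[-0.019,0,0],[0,0,0],0.03],[[-0.023,0,0.0008],[0,0,0],0.03],[[-0.027,0,0.0018],[0,0,0],0.03],[[-0.027,0,0.0018],[0,0,0],0.03],[[-0.027,0,0.0018],[0,0,0],0.03]]'; python3 -c "
from w import *
st()
c=snap('side','s3');cv2.imwrite('pics/s3c.png',cv2.resize(c['color'][180:270,260:390,::-1],None,fx=6,fy=6,interpolation=cv2.INTER_CUBIC))"
```

```text
time: 7.33
tool_pos: [605.6, -96.9, 252.3]
tcp_rot: [3.14, 0.005, 2.849]
contact_force: [0.6, 0.4, 5.9]
grip_width: 29.6
t 7.33 tip bed [  9.3 -25.3] z 74.3 F [0.5 0.5] 5.9 rpy [3.1401 0.0054 2.8489] w 29.6
```

View pics/s3c.png

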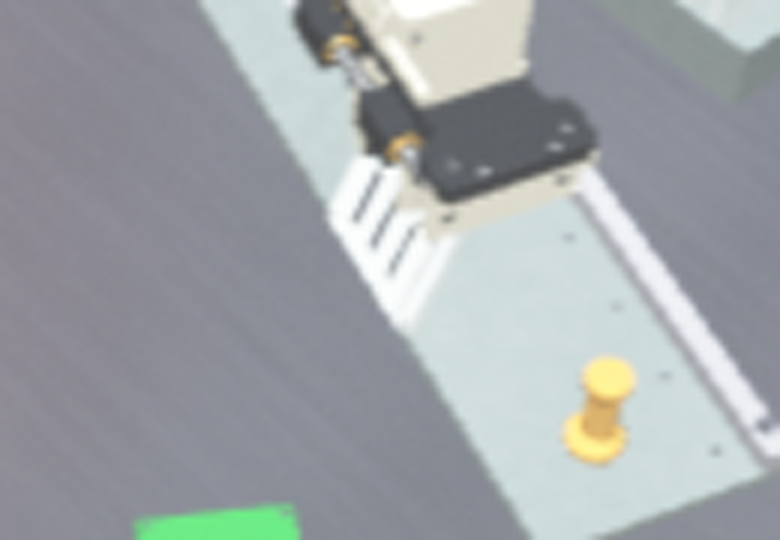

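The crop shows the cover standing on the bed edge at (370,250), pad side with slots facing the camera, leaning past vertical under the tips. I lift off slightly so it falls forward.

```bash
python3 -m pendant '[[[-0.004,0,0.0],[0,0,0],0.03],[[-0.005,0,-0.004],[0,0,0],0.03],[[-0.005,0,-0.012],[0,0,0],0.03],[[0.0,0,-0.03],[0,0,0],0.03],[[0.02,0,-0.05],[0,0,0],0.03],[[0.05,0,-0.06],[0,0,0],0.03],[[0.08,0,-0.06],[0,0,0],0.03],[[0.10,0,-0.06],[0,0,0],0.03],[[0.10,0,-0.06],[0,0,0],0.03],[[0.10,0,-0.06],[0,0,0],0.03]]'; python3 -c "
from w import *
st()
c=snap('side','s4');cv2.imwrite('pics/s4c.png',cv2.resize(c['color'][150:280,230:400,::-1],None,fx=4,fy=4,interpolation=cv2.INTER_CUBIC))
snap('top','t4')"
```

```text
time: 8.22
tool_pos: [508.1, -67.5, 311.9]
tcp_rot: [3.14, 0.001, 2.849]
contact_force: [0.7, -0.5, -0.0]
grip_width: 30.1
t 8.22 tip bed [-93.3 -25.3] z 133.9 F [ 0.9 -0.2] -0.0 rpy [3.1403e+00 1.2000e-03 2.8492e+00] w 30.1
```

View pics/s4c.png

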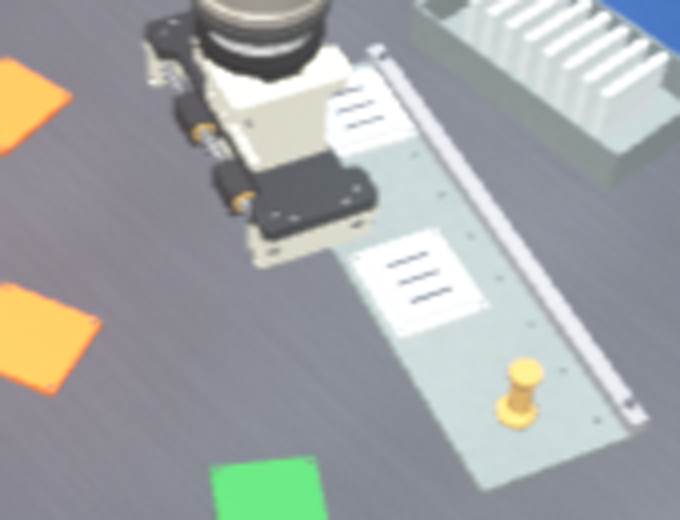

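The cover lies flat on the bed, pad up, at crop (418,283). I measure it next, then push.

```bash
python3 - <<'E'
from w import *
from m import cover
c=dict(np.load('pics/s4.npz'))
r,q=cover(c,(315,204,356,238),13); print(r[1],((q-b['B'])@M).round(1).tolist(),((np.array(r[0])-b['B'])@M).round(1))
o,p,r=st(); goto(-25,-25,60,p,r)
E
```

```text
(123.60865783691406, 117.51066589355469) [[-31.3, -62.6], [77.1, -108.0], [124.8, 6.1], [16.4, 51.4]] [ 46.8 -28.3]
t 8.32 tip bed [-91.9 -25.5] z 133.6 F [-0.2 -0.1] 0.3 rpy [3.1402e+00 1.9000e-03 2.8489e+00] w 29.9
shift [-0.0671  0.0006  0.0737] turn [ 0.0014  0.0019 -0.0001]
```

```bash
python3 - <<'E'
from w import *
from m import cover
for n,bx in(('s4',(315,204,356,238)),('t4',(275,160,320,200))):
  c=dict(np.load(f'pics/{n}.npz'))
  for t in (225,235):
    r,q=cover(c,bx,13,t); print(n,t,r[1],((q-b['B'])@M).round(1).tolist(),((np.array(r[0])-b['B'])@M).round(1))
E
```

```text
s4 225 (83.91615295410156, 74.46652221679688) [[5.5, -68.4], [80.0, -68.2], [79.8, 15.7], [5.4, 15.6]] [ 42.7 -26.3]
s4 235 (82.5819091796875, 73.66983795166016) [[5.1, -66.8], [78.7, -67.2], [79.2, 15.4], [5.5, 15.8]] [ 42.1 -25.7]Traceback (most recent call last):
  File "<stdin>", line 6, in <module>
  File "m.py", line 6, in cover
    k=max(cs,key=cv2.contourArea)
ValueError: max() iterable argument is empty
```

```bash
python3 -m pendant '[[[-0.035,0,0.02],[0,0,0],0.03],[[-0.065,0,0.05],[0,0,0],0.03],[[-0.074,0,0.08],[0,0,0],0.03],[[-0.075,0,0.105],[0,0,0],0.03],[[-0.075,0,0.118],[0,0,0],0.03],[[-0.075,0,0.122],[0,0,0],0.03],[[-0.075,0,0.122],[0,0,0],0.03],[[-0.075,0,0.122],[0,0,0],0.03]]'; python3 -c "
from w import *
st()"
```

```text
time: 8.98
tool_pos: [581.1, -89.4, 189.6]
tcp_rot: [3.14, 0.001, 2.849]
contact_force: [0.3, -0.7, -0.4]
grip_width: 29.9
t 8.98 tip bed [-17.  -25.3] z 11.6 F [ 0.5 -0.6] -0.4 rpy [3.1402e+00 1.4000e-03 2.8489e+00] w 29.9
```

Down 2 mm, then forward to tip x ≈ 28.

```bash
python3 -m pendant '[[[0,0,0.002],[0,0,0],0.03],[[-0.006,0,0.002],[0,0,0],0.03],[[-0.012,0,0.002],[0,0,0],0.03],[[-0.017,0,0.002],[0,0,0],0.03],[[-0.022,0,0.002],[0,0,0],0.03],[[-0.027,0,0.002],[0,0,0],0.03],[[-0.032,0,0.002],[0,0,0],0.03],[[-0.037,0,0.002],[0,0,0],0.03],[[-0.042,0,0.002],[0,0,0],0.03],[[-0.045,0,0.002],[0,0,0],0.03]]'; python3 -c "
from w import *
st()"
```

```text
time: 9.82
tool_pos: [624.1, -102.4, 187.1]
tcp_rot: [3.14, 0.001, 2.849]
contact_force: [-1.0, 0.2, 0.7]
grip_width: 30.1
t 9.82 tip bed [ 27.8 -25.2] z 9.1 F [-1. -0.] 0.7 rpy [3.1402e+00 9.0000e-04 2.8490e+00] w 30.1
```

```bash
python3 -m pendant '[[[-0.001,0,0],[0,0,0],0.03],[[-0.002,0,0],[0,0,0],0.03],[[-0.003,0,0],[0,0,0],0.03],[[-0.003,0,0],[0,0,0],0.03]]'; python3 -c "
from w import *
st()"
```

```text
time: 10.15
tool_pos: [626.4, -103.1, 187.1]
tcp_rot: [3.14, 0.001, 2.849]
contact_force: [-0.1, 0.1, -0.0]
grip_width: 30.2
t 10.15 tip bed [ 30.2 -25.2] z 9.1 F [-0.1  0.1] -0.0 rpy [3.1403e+00 5.0000e-04 2.8490e+00] w 30.2
```

```bash
python3 -m pendant '[[[-0.001,0,0],[0,0,0],0.03],[[-0.002,0,0],[0,0,0],0.03],[[-0.003,0,0],[0,0,0],0.03],[[-0.003,0,0],[0,0,0],0.03]]'; python3 -c "
from w import *
st()"
```

```text
time: 10.48
tool_pos: [628.5, -103.7, 187.0]
tcp_rot: [3.14, -0.003, 2.849]
contact_force: [-5.6, 1.2, 3.5]
grip_width: 30.1
t 10.48 tip bed [ 31.7 -25.2] z 9.1 F [-5.7 -0.5] 3.5 rpy [ 3.1403e+00 -2.9000e-03  2.8491e+00] w 30.1
```

Contact came at 31.7, as predicted from the earlier edge contact. I press a little more to seat it, then back off.

```bash
python3 -m pendant '[[[-0.001,0,0],[0,0,0],0.03],[[-0.001,0,0],[0,0,0],0.03],[[-0.001,0,0],[0,0,0],0.03]]'; python3 -m pendant '[[[0.004,0,0],[0,0,0],0.03],[[0.02,0,0],[0,0,0],0.03],[[0.04,0,-0.01],[0,0,0],0.03],[[0.07,0,-0.04],[0,0,0],0.03],[[0.1,0,-0.07],[0,0,0],0.03],[[0.13,0,-0.1],[0,0,0],0.03],[[0.16,0,-0.13],[0,0,0],0.03],[[0.19,0,-0.14],[0,0,0],0.03],[[0.22,0,-0.14],[0,0,0],0.03],[[0.22,0,-0.14],[0,0,0],0.03]]'; python3 -c "
from w import *
from m import cover
st()
c=snap('side','s5');a=snap('top','t5')
for k,bx in((c,(325,185,380,235)),(a,(275,145,325,185))):
  try:
    r,q=cover(k,bx,13,225); print(r[1],((q-b['B'])@M).round(1).tolist(),((np.array(r[0])-b['B'])@M).round(1))
  except Exception as e: print(e)
cv2.imwrite('pics/s5c.png',cv2.resize(c['color'][150:280,230:400,::-1],None,fx=4.6,fy=4.6,interpolation=cv2.INTER_CUBIC))"
```

```text
time: 10.73
tool_pos: [628.9, -103.8, 187.0]
tcp_rot: [3.14, -0.005, 2.849]
contact_force: [-7.5, 2.5, 4.9]
grip_width: 29.9
time: 11.57
tool_pos: [415.1, -39.3, 327.8]
tcp_rot: [3.14, -0.001, 2.85]
contact_force: [0.4, 1.1, 0.2]
grip_width: 30.0
t 11.57 tip bed [-190.9  -25.1] z 149.8 F [0.1 1.1] 0.2 rpy [ 3.1402e+00 -1.2000e-03  2.8497e+00] w 30.0
(210.66571044921875, 87.21835327148438) [[42.9, -118.5], [130.1, -117.8], [128.4, 92.9], [41.1, 92.1]] [ 85.6 -12.8]
(77.5872573852539, 67.72673797607422) [[43.0, -64.0], [110.7, -62.8], [109.3, 14.8], [41.6, 13.5]] [ 76.1 -24.6]
```

View pics/s5c.png

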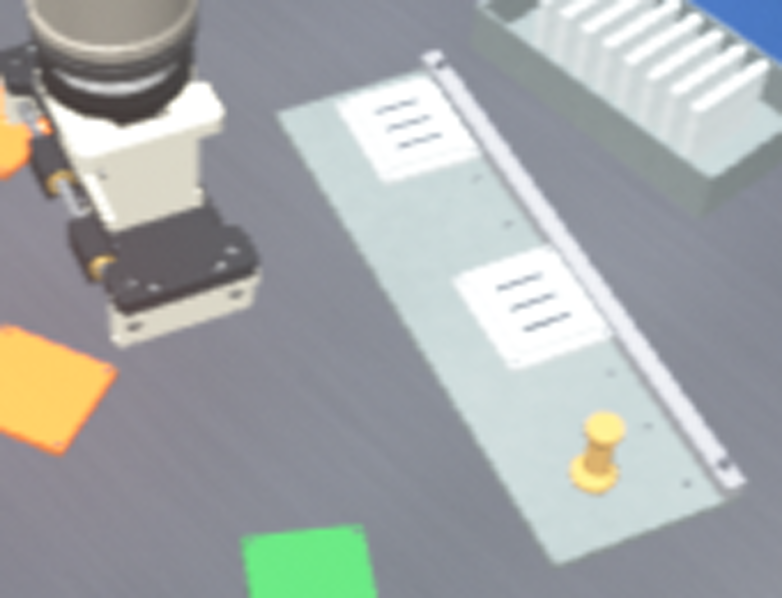

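The crop shows the cover against the fence at (535,305), pad up and level with the done cover, with gauge and the rest in place. The robot is clear. I make one finer squareness check against the fence line.

```bash
python3 - <<'E'
from w import *
a=dict(np.load('pics/t5.npz')); im=cv2.GaussianBlur(a['color'],(3,3),0).astype(float)[:,:,1]
def line(y0,y1,x,z,name,hw=7):
    P=[]
    for y in np.arange(y0,y1,2.):
        s=np.arange(-hw,hw+.1,.25); W=np.c_[(b['B']+(np.c_[x+s,0*s+y])@M.T),0*s+z]
        uv=proj(a,W).astype(np.float32); g=cv2.remap(im.astype(np.float32),uv[:,0],uv[:,1],cv2.INTER_LINEAR).ravel()
        d=np.abs(np.gradient(g)); d[d<.6*d.max()]=0; P.append((y,x+(s*d).sum()/d.sum()))
    P=np.array(P); k=np.polyfit(P[:,0],P[:,1],1); r=P[:,1]-np.polyval(k,P[:,0]); ok=abs(r)<2*r.std()+.1
    k=np.polyfit(P[ok,0],P[ok,1],1);print(name,'slope',k[0].round(4),'at y=-25',np.polyval(k,-25).round(1),'std',r[ok].std().round(2))
line(-58,8,42.5,13,'cover near'); line(120,178,42.5,13,'done near')
line(-190,190,125,21,'fence back top',5); line(-190,-70,0,0,'bed near');line(-190,190,0,0,'bed near all')
E
```

```text
cover near slope -0.0005 at y=-25 40.2 std 0.27
done near slope 0.0091 at y=-25 36.4 std 0.21
fence back top slope -0.0006 at y=-25 124.1 std 0.43
bed near slope -0.0038 at y=-25 -0.2 std 0.44
bed near all slope -0.0003 at y=-25 0.2 std 0.45
```

```bash
python3 -c "
from plant import close_job;print(close_job())"
```

```text
the job is handed in; nothing more can be done
None
```

The cover is turned over, pad side up, and lies against the fence; I handed the job in at about 12 s of the 72 s allowed. I pushed it to the bed's near edge with the spread fingertips and hinged it up along the 70 mm arc at roughly 5–9 N. Just past vertical I let it fall onto the bed, then pushed it back until it stopped against the fence. It was never grasped.

**Last checks:**
- **Squareness:** the cover's near edge is parallel to the fence to about 0.001 rad.
- **Against the fence:** the push stopped firmly at about 7.5 N, where the fence was expected. The camera put the cover's centre at about bed x = 76 mm rather than 78. I put this down to calibration, because the bed edge also measured about 1.7 mm short at contact.
- **Other things:** in the last side crop the done cover, gauge and the look-alikes in view had not moved by eye. I did not check the adapter, tape, case, driver and jar again, but no move went near them. The robot is clear of everything.

**Check that failed:** the automatic cover outline from the last side picture merged with the fence and done cover, so I did not use it. A rougher outline from the top picture suggested about 0.018 rad of skew; the finer edge fit did not bear that out.

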